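# Close a denture flask in the guarded lever press

## Robot

A 6-joint arm with a two-finger parallel gripper is mounted at the origin on a cart in front of the work surface, level with it; the furniture and walls round the work are solid. World frame = base frame: x ahead of the robot, y to its left, z up, the work surface at z = 0. Lengths are in m, angles in rad, forces in N, time in s.
With the tool pointing down it reaches from about 0.35 to 0.925 m from the base axis. Payload 6.4 kg.
Tool frame: the origin (TCP) lies on the centre line of the jaws, within the pads' length; the fingertips stand ctrl.nose_length ahead of it and the grasp point (between the pads) lies 5 mm behind it (ctrl.nose_length is the distance from the TCP to the fingertips, in m); z points along the fingers, y is the line along which they close (so a half turn about z gives the same grasp; the last joint's range is limited). The gripper opens to 94 mm and grips with 3 to 60 N. Pads are 16 mm wide; open, the fingers measure 119 mm over their backs; the gripper's body (75 mm by 177 mm) begins 78 mm behind the grasp point.
Start: joints at [-1.351, 0.245, 1.558, -0, 1.339, -0.174], TCP at [0.249, -0.6, 0.219] pointing down, gripper open.
Joint ranges: [-3.13, 3.13], [-1.02, 2.26], [0.13, 2.54], [-0.95, 4.09], [0.21, 2.88], [-2.74, 2.74]. Speed limits (rad/s): [2.57, 2.57, 3.14, 3.14, 3.14, 3.14].

## Interface

Orientations are given as a rotation vector (axis times angle).
In Python, from cell import ctrl, cams gives the robot as it stands. The module is installed in compiled form; this text tells all that it offers.
- The arm moves only by the tool drive_tool, never from a script. Its argument "targets" is one flat list of numbers, 5 for each row, row after row: the closure, from 0 (fully open) to 1 (shut), then the shift along the tool's x, y, z in cm, then the turn about the tool's z in rad. A call has 1 to 8 rows; each row shifts and turns the commanded pose from where the row before left it, along the tool's axes as they then stand; what a row does not reach is not made up. A row lasts 1/10 s, in which the tool goes at most 50 mm and 8.59 degrees, less where a joint would pass 70% of its speed; a pose out of reach is approached as far as the arm can. A call is refused whole if a number of a shift passes 5 or a number of a turn 0.15, either way. A call with a gripper value outside its range is refused whole. The fingers move at their own pace and stop on an object; "newtons" is the grip in N (left out, the last holds). Time passes only in rows, so rows that do not move let the fingers close. It gives the time, the measured TCP pose, the force, the opening and the grip force at its end, in the units of the state.
- ctrl.get_obs(): the state, without advancing time (a new reading comes with each control period).
- cams.snapshot(name): name is "scene" or "top"; returns the picture (400x640x3 uint8, red, green, blue); there is no depth.
- cams.camera_params(name): a dict with "camera_matrix" (3x3 intrinsics, pixels), "origin" and "rotation" of the camera in the world. Camera axes: x right, y up, looking along -z (the intrinsics and any distortion apply to the point x, -y, -z); pixel columns grow to the right and rows downward; lengths in m; the calibration is good to about 2 mm. A picture is of the moment at which its call begins. camera_params takes no time and is no camera call.
- ctrl.close_job(): hands the job in; it is judged then, once.
Trained networks look in the newest picture that a camera, given by its name, has taken for a name from the list of things; names that differ only in an ending like _2 or _b are one class to them, and where a whole thing is asked for, a point or a joint stands for the part that bears it (a point fixed in the world has none). Each returns a list of dicts, best first, with "confidence" (0 to 1); they miss things now and then, are a little off and sometimes report something else, mostly with a low value. They report only what shows in the picture. A call takes as long as a camera call.
- cams.cut_out(camera, name): "pixels" (400x640 bool, what is visible of it) and "box" ([left, top, right, bottom] in pixels, round what is visible of it).
The state is a dict: "time": time; "qpos": joint angles; "dq": joint speeds; "joint_efforts": joint torques, N m; "tcp_pos": TCP position; "tool_rot": TCP orientation; "ft_force": force on the tool from outside, world axes, zero at the start; "moment": the same for the moment, N m; "grip_width": finger opening in m; "finger_force": force on a finger pad.
Only numpy, scipy, OpenCV 4.12 (cv2) and the standard library are available. Lean on these libraries where they do the work, as an engineer would, in place of code of your own. Each camera call takes 0.05 s, during which the arm holds its last target. There are 200 camera calls.

## Task

With the fingertips, push the metal denture flask along the lane of the lever press until it is against the end stop. Then reach down through the window of the guard, press the lever pad until the flask's lid is pressed fully home, and come out again so that the lever springs back up. Never touch the guard or the flask's lid with the robot, only push the flask, never pick it up or tip it, and leave the other things where they are.

Things in the scene. Friction and masses are not known exactly. Their poses are not given: they have to be found in the camera images.
- press: grey bench press, fixed to the worktop, about 163x215 mm. Origin on the worktop straight below the lever's foot. Axes: +y is the direction in which the flask is pushed along the lane; -x is the side with guard and lever pad (towards the robot), +x the hinge column (82 mm high); z up. A flask against the stop has its origin at x = 0 (play 3 mm either way), y = 0.
- stop (a point): middle of the end stop's face, at lane floor height (press x = 0, y = +42 mm, z = 6 mm). The stop is 28 mm high over the worktop. The lane floor, 6 mm above the worktop, runs from here to press y = -160 mm, between side rails 16 mm high over the worktop with inner faces at press x = -32 and +32 mm.
- guard: guard over the lever pad, must not be touched. Level sheet-metal plate, press x = -105 to -25 mm, y = -46 to +46 mm, 4 mm thick, top 104 mm above the worktop, with a window of 60 mm (x) by 72 mm (y); four round legs 8 mm thick at x = -100 and -46, y = -42 and +42 mm; bolt heads stand 3 mm above it; skirts on the front and both sides reach down 30 mm. Origin and axes as the press.
- window (a point): centre of the guard's window, at the plate's top face (press x = -65 mm, y = 0, z = 104 mm). Same axes as the press. Mind the wall to the left of the worktop: it fills world y > 0.34 m where x > 0.44 m, from floor to above the arm.
- pad_top (a point): centre of the top face of the lever pad, the place to press: a round black pad 36 mm across under the window, 86 mm above the worktop when the lever is up. It moves with the lever, about 26 mm down (to about 60 mm above the worktop, and tilting by 0.23 rad) when the flask's lid is home.
- lever (a joint): press lever, rad: 0 = up, grows as the pad is pressed, stop at 0.3. Its foot meets the lid at about 0.12; the lid is home at about 0.24. A spring brings it back up. Pressing takes 1 to 3 N, about 6 to 8 N while the lid goes down. Bar 12 mm wide, top 80 mm above the worktop, from the hinge (press x = +48 mm) to the pad (x = -65 mm); foot at x = 0, 59 mm above the worktop when up.
- flask: loose rounded dull-metal box, 58 mm (its x) by 84 mm (its y) by 34 mm high without its lid, about 0.5 kg with it. Origin at the centre of its underside. Its y axis lies along the lane; it starts standing in the lane, some 55 to 100 mm short of the stop, lid on top. Push on its end face at its -y end, which is free.
- flask_lid (a joint): how far the lid is pressed into the flask, m: 0 = 5 mm proud, 0.005 = fully home. It moves stiffly (about 8 N) and stays where it is left.
- lid_top (a point): centre of the lid's top face, 47 mm above the flask's underside when the lid is 5 mm proud, 42 mm when home.
- lid_cap: the flask's lid plate, 46 by 72 mm, 8 mm thick, set in 6 mm from the flask's edges. Must not be touched by the robot. Origin at the centre of its underside, 8 mm below lid_top.
- jar_oil: loose brown glass jar with black cap, 38 mm across, 68 mm high, standing beyond the press's end stop; a bystander. Origin at the centre of its underside.
- jar_small: loose small jar with screw cap, 40 mm across, 45 mm high, standing beside the lane in front of the press; a bystander. Origin at the centre of its underside.
- articulator: loose articulator (plaster model hinge frame), about 78x60x57 mm, to the right of the press; a bystander. Origin at the centre of its underside.
- cast_c: loose white plaster cast, 60x73x28 mm, beside the plaster vibrator; a bystander. Origin at the centre of its underside.
- cast_a: loose yellowish plaster cast, 59x72x27 mm, at the front right; a bystander. Origin at the centre of its underside.
- syringe: loose plastic syringe lying down, 139x34x22 mm, behind the plaster vibrator; a bystander. Origin at the centre of its underside.
- tumbler: loose pale plastic tumbler, 66 mm across, 78 mm high, at the back; a bystander. Origin at the centre of its underside.
- measuring_cup: loose measuring cup, 68 mm across, 70 mm high, at the back; a bystander. Origin at the centre of its underside.

How it is judged:
By the outcome, as a careful person would: the job done as asked, in the order asked, and still so for the second after the job is handed in, with the robot touching nothing.
It also fails if it takes over 45 s, if anything falls off the work surface, if the arm or the gripper's body presses on something with over 40 N, if the wrist force passes 120 N, or if a joint passes its speed limit or range.

## Working session

There is one attempt and no reset: what is moved stays moved. The work goes in short steps, Python scripts to look and compute and a tool call to move; the robot and the scene stay as the last step left them, time stands still between calls to the robot, and variables do not carry over. Pictures are saved under pics/ and viewed, at most 10 in all, crops included, and the job is handed in when it is done.

Besides the shell and the picture viewer there is one more tool, called after ">>>" as a command line: name --argument value ..., lists and objects as JSON in quotes. drive_tool: Moves the arm, as the interface text tells. Its arguments: {"type":"object","properties":{"targets":{"type":"array"},"newtons":{"type":"number"}},"required":["targets"]}

```bash
mkdir -p pics; cat > h.py <<'E'
import numpy as np, cv2
from scipy.spatial.transform import Rotation as R
from cell import ctrl, cams
def ray(cam,u,v):
    p=cams.camera_params(cam);K=np.array(p["camera_matrix"])
    d=np.linalg.solve(K,[u,v,1.]);d=np.array([d[0],-d[1],-d[2]])
    return np.array(p["origin"]),np.array(p["rotation"])@d
def at_z(cam,u,v,z):
    o,d=ray(cam,u,v);return o+d*(z-o[2])/d[2]
def proj(cam,P):
    p=cams.camera_params(cam);K=np.array(p["camera_matrix"])
    c=(np.atleast_2d(P)-np.array(p["origin"]))@np.array(p["rotation"])
    q=np.c_[c[:,0],-c[:,1],-c[:,2]]@K.T
    return q[:,:2]/q[:,2:]
def save(cam,name):
    im=cams.snapshot(cam);cv2.imwrite("pics/"+name,im[:,:,::-1]);return im
E
python3 - <<'E'
from h import *
o=ctrl.get_obs();print(o,ctrl.nose_length)
for c in("scene","top"):
    save(c,c+"0.png");print(c,cams.camera_params(c))
    for n in("press","guard","flask","lid_cap","pad_top","jar_small","jar_oil","articulator"):
        for d in cams.cut_out(c,n)[:2]:
            m=d["pixels"];ys,xs=np.nonzero(m);print(n,round(d["confidence"],2),d["box"],xs.mean().round(1),ys.mean().round(1))
E
```

```text
{'time': 0.0, 'qpos': array([-1.35110120e+00,  2.45788539e-01,  1.55895755e+00,  1.81031079e-05,
        1.33872112e+00, -1.74094974e-01]), 'dq': array([ 9.56324073e-04,  8.50592149e-04, -3.08405299e-04, -3.79713765e-04,
       -4.04425537e-05,  7.70371576e-04]), 'joint_efforts': array([ 2.35584237e-03, -4.15832627e+01, -3.14599979e+01,  6.86111930e-02,
        3.31973133e-02, -1.44372948e-04]), 'tcp_pos': array([ 0.24928877, -0.59969214,  0.21839203]), 'tool_rot': array([-3.07905607e+00, -6.14201948e-01,  3.94457630e-05]), 'ft_force': array([-0.62203077,  0.55404413, -0.50134974]), 'moment': array([-0.03319361, -0.00491133, -0.01924351]), 'finger_force': 0.0, 'grip_width': 0.0942391846881498} 0.014
scene {'camera_matrix': array([[475.89497315,   0.        , 320.80769135],
       [  0.        , 475.89497315, 198.25947662],
       [  0.        ,   0.        ,   1.        ]]), 'origin': array([-0.09546565,  0.28943499,  1.16515659]), 'rotation': array([ 0.39491352, -0.56663164, -1.89183168])}
press 0.72 [257.9, 235.5, 343.7, 311.3] 289.2 275.0
press 0.7 [433.6, 222.6, 460.3, 242.1] 443
[... 572 characters left out ...]
   [  0.        , 516.45556819, 199.6521848 ],
       [  0.        ,   0.        ,   1.        ]]), 'origin': array([0.25533104, 0.03212312, 1.57027559]), 'rotation': array([ 0.16026117, -0.15673083, -1.54447461])}
press 0.79 [234.7, 216.8, 315.0, 276.3] 265.3 246.0
press 0.28 [250.0, 250.1, 261.0, 266.4] 254.5 257.5
guard 0.91 [235.6, 241.4, 271.3, 272.0] 252.4 257.1
flask 0.56 [270.6, 232.6, 301.9, 250.2] 285.7 239.6
pad_top 0.66 [249.2, 250.6, 261.0, 265.3] 254.4 257.7
jar_small 0.66 [236.8, 219.5, 314.4, 273.4] 264.9 245.8
jar_small 0.59 [283.8, 255.7, 294.1, 268.9] 288.5 261.6
jar_oil 0.69 [218.5, 250.0, 233.7, 262.2] 227.1 255.4
articulator 0.64 [346.2, 244.7, 371.3, 270.4] 358.3 257.1
```

```bash
sed -i 's/np.array(p\["rotation"\])/R.from_rotvec(p["rotation"]).as_matrix()/' h.py
python3 - <<'E'
from h import *
a=cv2.imread("pics/scene0.png")[215:325,225:365];b=cv2.imread("pics/top0.png")[195:295,205:385]
cv2.imwrite("pics/a.png",cv2.resize(a,None,fx=5,fy=5,interpolation=2))
cv2.imwrite("pics/b.png",cv2.resize(b,None,fx=4.4,fy=4.4,interpolation=2))
for u,v,z in((254.4,257.7,.086),(252.4,257.1,.104),(285.7,239.6,.04),(288.5,261.6,.03),(227.1,255.4,.04)):print("top",at_z("top",u,v,z))
for u,v,z in((286.1,279.2,.086),(287.2,283.6,.104),(311,253,.053),(323,277.6,.022)):print("scene",at_z("scene",u,v,z))
E
```

```text
top [0.38672003 0.1952222  0.086     ]
top [0.38670551 0.19898228 0.104     ]
top [0.44644957 0.10937251 0.04      ]
top [0.38220484 0.09958004 0.03      ]
top [0.39591797 0.28133816 0.04      ]
scene [0.38682918 0.19717341 0.086     ]
scene [0.36706158 0.200098   0.104     ]
scene [0.44660268 0.10931546 0.053     ]
scene [0.38343142 0.10134509 0.022     ]
```

View pics/a.png

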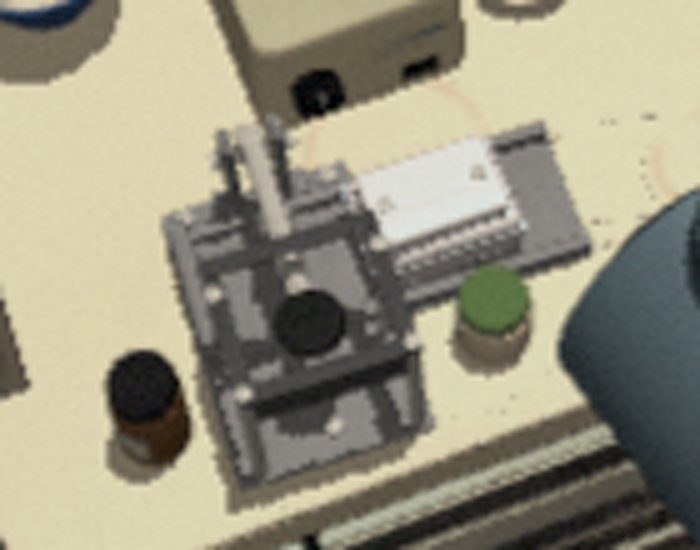

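View pics/b.png

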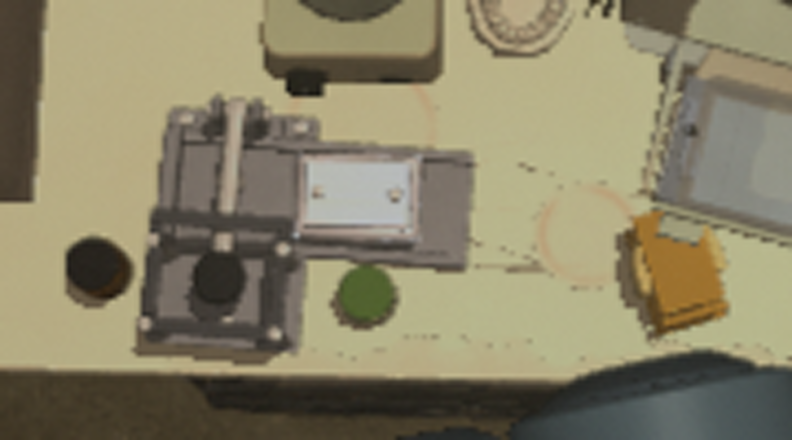

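View pics/top0.png

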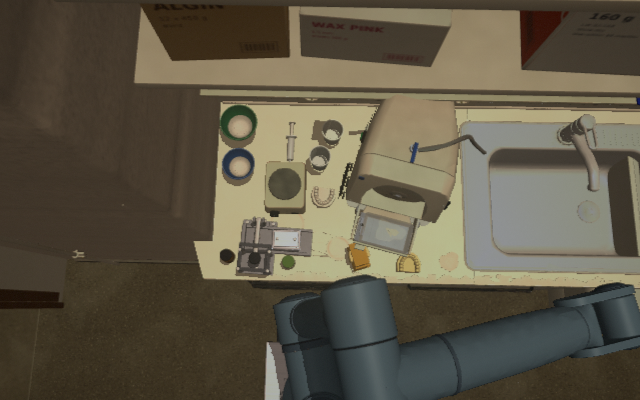

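```bash
cat > fit.py <<'E'
from h import *
T=lambda p:(205+p[0]/4.4,195+p[1]/4.4)
S=lambda p:(225+p[0]/5,215+p[1]/5)
pr=lambda n,c,L,z:print(n,[at_z(c,*p,z)[:2].round(4).tolist() for p in L])
bt=[T(p) for p in((152,240),(283,249),(274,333),(145,324))]
bs=[S(p) for p in((213,294),(377,243),(411,341),(244,394))]
pr("bolt top","top",bt,.107);pr("bolt scene","scene",bs,.107)
lt=[T(p) for p in((303,154),(418,160),(412,244),(299,234))]
ls=[S(p) for p in((353,186),(489,138),(520,207),(396,248))]
pr("lid top","top",lt,.053);pr("lid scene","scene",ls,.053)
pr("lane end","top",[T(p) for p in((472,152),(467,270))],.012)
pr("lane end s","scene",[S(p) for p in((544,128),(591,248))],.012)
pr("machine","top",[(355,225),(415,250),(350,190),(365,100),(408,262),(358,257)],.05)
pr("machine hi","top",[(355,180),(440,220),(380,100)],.25)
E
python3 fit.py
```

```text
bolt top [[0.4071, 0.236], [0.403, 0.1514], [0.3492, 0.1552], [0.3532, 0.2379]]
bolt scene [[0.4077, 0.2357], [0.4031, 0.1526], [0.3487, 0.1557], [0.3534, 0.2384]]
lid top [[0.4727, 0.1446], [0.4702, 0.0671], [0.4136, 0.0697], [0.4187, 0.1454]]
lid scene [[0.464, 0.1457], [0.4634, 0.0693], [0.4197, 0.0696], [0.4222, 0.1376]]
lane end [[0.4824, 0.0308], [0.4008, 0.0327]]
lane end s [[0.4783, 0.0308], [0.402, 0.0358]]
machine [[0.4931, -0.0959], [0.4223, -0.2729], [0.5995, -0.0805], [0.8891, -0.126], [0.3866, -0.2517], [0.3982, -0.1051]]
machine hi [[0.5814, -0.0787], [0.4794, -0.299], [0.8065, -0.1459]]
```

```bash
cat >> fit.py <<'E'
def tri(t,s):
    (o1,d1),(o2,d2)=ray("top",*t),ray("scene",*s)
    A=np.c_[d1,-d2];k=np.linalg.lstsq(A,o2-o1,rcond=None)[0]
    p,q=o1+k[0]*d1,o2+k[1]*d2;return ((p+q)/2).round(3),np.linalg.norm(p-q).round(4)
print(tri(T((440,50)),S((460,5))),tri(T((264,52)),S((258,55))),"bottom",tri(T((440,80)),S((465,55))))
E
python3 fit.py|tail -1
python3 - <<'E'
import cv2
a=cv2.imread("pics/scene0.png")[100:330,200:520]
cv2.imwrite("pics/c.png",cv2.resize(a,None,fx=2.5,fy=2.5,interpolation=2))
E
```

```text
(array([0.545, 0.054, 0.054]), np.float64(0.0009)) (array([0.535, 0.17 , 0.092]), np.float64(0.0004)) bottom (array([0.531, 0.055, 0.023]), np.float64(0.0025))
```

View pics/c.png

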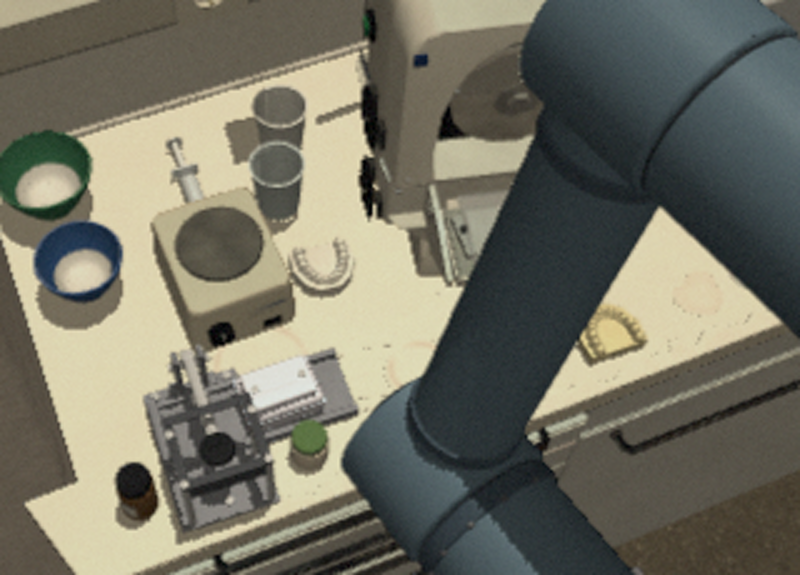

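>>> drive_tool --targets '[1, 0, 0, -1, -0.141, 1, 0, 0, -1, -0.141, 1, 0, 0, -1, -0.141, 1, 0, 0, -1, -0.141, 1, 0, 0, -1, -0.141, 1, 0, 0, -1, -0.141, 1, 0, 0, -1, -0.141, 1, 0, 0, -1, -0.141]' --newtons 10

```text
time: 1.7
tcp_pos: [0.2494, -0.6002, 0.2999]
tool_rot: [-2.269, -2.173, -0.0]
ft_force: [0.2, -0.1, 0.6]
grip_width: 0.0334
finger_force: 0.0
```

>>> drive_tool --targets '[1, 4, 0.5, 0, 0, 1, 4, 0.5, 0, 0, 1, 4, 0.5, 0, 0, 1, 4, 0.5, 0, 0, 1, 4, 0.5, 0, 0, 1, 4, 0.5, 0, 0, 1, 4, 0.5, 0, 0, 1, 4, 0.5, 0, 0]'

```text
time: 2.5
tcp_pos: [0.305, -0.281, 0.2995]
tool_rot: [2.275, 2.165, 0.0]
ft_force: [0.4, -0.1, 1.0]
grip_width: 0.0004
finger_force: 0.0
```

>>> drive_tool --targets '[1, 3.3, 0.5, 0, 0, 1, 3.3, 0.5, 0, 0, 1, 3.3, 0.5, 0, 0, 1, 3.3, 0.5, 0, 0, 1, 4, 2.4, 0, 0, 1, 4, 2.4, 0, 0, 1, 4, 2.4, 0, 0, 1, 4, 2.4, 0, 0]'

```text
time: 3.3
tcp_pos: [0.436, 0.0053, 0.2999]
tool_rot: [2.274, 2.166, 0.001]
ft_force: [-0.5, -0.6, -0.2]
grip_width: 0.0002
finger_force: 0.0
```

>>> drive_tool --targets '[1, 0, 0, 0, 0, 1, 0, 0, 0, 0]'

```text
time: 3.5
tcp_pos: [0.4352, 0.0041, 0.2993]
tool_rot: [-2.272, -2.169, 0.001]
ft_force: [-0.5, -0.2, -0.1]
grip_width: 0.0004
finger_force: 0.0
```

>>> drive_tool --targets '[1, 1, 0.4, 3, 0, 1, 0.8, 0.4, 3, 0, 1, 0, 0, 4, 0, 1, 0, 0, 4, 0, 1, 0, 0, 4, 0, 1, 0, 0, 2, 0, 1, 0, 0, 0, 0]'

```text
time: 4.2
tcp_pos: [0.4412, 0.0199, 0.0966]
tool_rot: [-2.274, -2.159, 0.006]
ft_force: [-0.9, -0.3, 0.1]
grip_width: 0.0007
finger_force: 0.0
```

```bash
python3 - <<'E'
from h import *
print(ctrl.get_obs()["tcp_pos"])
a=save("scene","s1.png")[195:335,205:405,::-1];b=save("top","t1.png")[195:295,205:345,::-1]
a=cv2.resize(a,(600,420),interpolation=2);cv2.imwrite("pics/d.png",a)
for c in("top","scene"):
  for d in cams.cut_out(c,"lid_cap")[:1]:
    ys,xs=np.nonzero(d["pixels"]);print(c,d["confidence"],at_z(c,xs.mean(),ys.mean(),.053))
E
```

```text
[0.44117102 0.01994165 0.09660017]
top 0.67 [0.45108026 0.12471966 0.053     ]
scene 0.68 [0.44709295 0.11114918 0.053     ]
```

View pics/d.png

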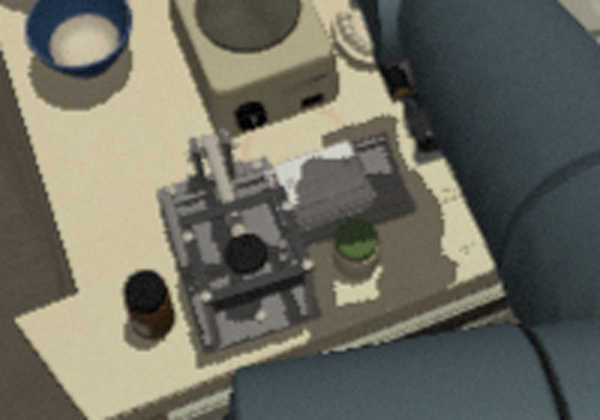

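>>> drive_tool --targets '[1, 0, 0, 2, 0, 1, 0, 0, 2, 0, 1, 0, 0, 1.6, 0, 1, 0, 0, 0, 0, 1, 1, 0.1, 0, 0, 1, 1, 0.1, 0, 0, 1, 0, 0, 0, 0]'

```text
time: 5.1
tcp_pos: [0.4481, 0.0419, 0.0447]
tool_rot: [2.272, 2.167, 0.003]
ft_force: [-0.0, 0.6, -0.0]
grip_width: 0.0002
finger_force: 0.0
```

>>> drive_tool --targets '[1, 0.5, 0, 0.4, 0, 1, 1, 0, 0, 0, 1, 1, 0, 0, 0, 1, 1, 0, 0, 0, 1, 1, 0, 0, 0, 1, 1, 0, 0, 0, 1, 0.5, 0, 0, 0, 1, 0, 0, 0, 0]'

```text
time: 5.9
tcp_pos: [0.45, 0.1017, 0.0395]
tool_rot: [-2.274, -2.167, -0.001]
ft_force: [0.3, 0.1, 0.4]
grip_width: 0.0008
finger_force: 0.0
```

>>> drive_tool --targets '[1, 0.5, 0, 0, 0, 1, 0.5, 0, 0, 0, 1, 0.5, 0, 0, 0, 1, 0.5, 0, 0, 0, 1, 0.5, 0, 0, 0]'

```text
time: 6.4
tcp_pos: [0.4513, 0.126, 0.0395]
tool_rot: [2.275, 2.166, -0.0]
ft_force: [0.1, -2.8, 1.3]
grip_width: 0.0006
finger_force: 1.4
```

```bash
python3 - <<'E'
from h import *
o=ctrl.get_obs();print(o["tcp_pos"],o["ft_force"])
a=save("scene","s2.png")[215:315,235:365,::-1];b=save("top","t2.png")[205:285,225:325,::-1]
cv2.imwrite("pics/e.png",np.hstack([cv2.resize(a,(455,350),interpolation=2),cv2.resize(b,(340,350),interpolation=2)]))
E
```

```text
[0.45132743 0.12603324 0.03954926] [ 0.09521443 -2.75516569  1.28496629]
```

View pics/e.png

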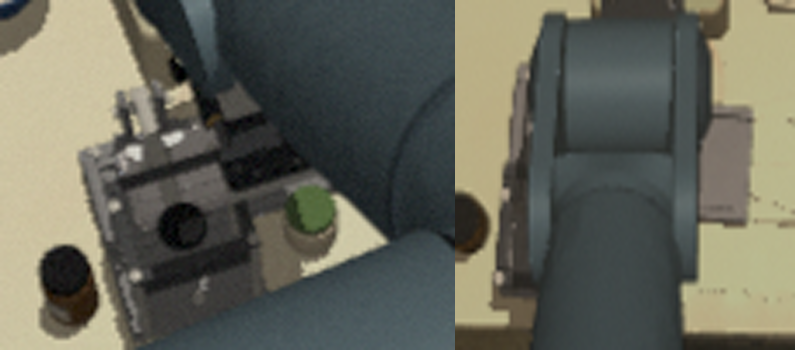

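>>> drive_tool --targets '[1, 0.4, 0, 0, 0, 1, 0.4, 0, 0, 0, 1, 0.3, 0, 0, 0]'

```text
time: 6.8
tcp_pos: [0.4518, 0.1369, 0.0395]
tool_rot: [2.275, 2.166, -0.0]
ft_force: [-0.4, -2.7, 0.6]
grip_width: 0.0004
finger_force: 1.5
```

>>> drive_tool --targets '[1, 0.2, 0, 0, 0, 1, 0.2, 0, 0, 0]'

```text
time: 7.0
tcp_pos: [0.4519, 0.1404, 0.0395]
tool_rot: [2.274, 2.167, -0.002]
ft_force: [-1.9, -12.0, 3.4]
grip_width: 0.0004
finger_force: 5.7
```

>>> drive_tool --targets '[1, 0.1, 0, 0, 0, 1, 0, 0, 0, 0]'

```text
time: 7.2
tcp_pos: [0.4519, 0.1404, 0.0395]
tool_rot: [2.272, 2.167, -0.005]
ft_force: [-1.3, -10.0, 3.4]
grip_width: 0.0007
finger_force: 5.0
```

>>> drive_tool --targets '[1, -0.5, 0, 0, 0, 1, -1, 0, 0, 0, 1, -1, 0, 0, 0, 1, -1, 0, 0, 0, 1, -1, 0, 0, 0, 1, 0, 0, -3, 0, 1, 0, 0, -4, 0, 1, 0, 0, -4, 0]'

```text
time: 8.0
tcp_pos: [0.4491, 0.0961, 0.1503]
tool_rot: [-2.275, -2.165, 0.001]
ft_force: [0.7, -0.0, 0.2]
grip_width: 0.0004
finger_force: 0.0
```

>>> drive_tool --targets '[1, -1, 0, -4, 0, 1, -3, 0, -4, 0, 1, -4, 0, 0, 0, 1, -4, -1, 0, 0, 1, -4, -1, 0, 0, 1, -4, -1, 0, 0, 1, 0, 0, 0, 0]'

```text
time: 8.7
tcp_pos: [0.4089, -0.1053, 0.2296]
tool_rot: [2.282, 2.158, -0.001]
ft_force: [-0.0, 0.8, 0.7]
grip_width: 0.0005
finger_force: 0.0
```

```bash
python3 - <<'E'
from h import *
o=ctrl.get_obs();print(o["tcp_pos"],o["ft_force"])
a=save("scene","s3.png")[215:315,235:365,::-1];b=save("top","t3.png")[205:285,225:325,::-1]
cv2.imwrite("pics/f.png",np.hstack([cv2.resize(a,(455,350),interpolation=2),cv2.resize(b,(340,350),interpolation=2)]))
for c in("top","scene"):
  for n,z in(("lid_cap",.053),("pad_top",.086),("jar_small",.022)):
   for d in cams.cut_out(c,n)[:1]:
    ys,xs=np.nonzero(d["pixels"]);print(c,n,d["confidence"],at_z(c,xs.mean(),ys.mean(),z))
E
```

```text
[ 0.40885806 -0.1053019   0.22955859] [-0.02389788  0.7810345   0.68576599]
top lid_cap 0.74 [0.45371065 0.19039852 0.053     ]
top pad_top 0.4 [0.69115737 0.01328462 0.086     ]
top jar_small 0.63 [0.38278133 0.1015058  0.022     ]
scene lid_cap 0.63 [0.45433034 0.19276761 0.053     ]
scene pad_top 0.45 [0.38581721 0.1971186  0.086     ]
scene jar_small 0.78 [0.38142505 0.10074663 0.022     ]
```

View pics/f.png

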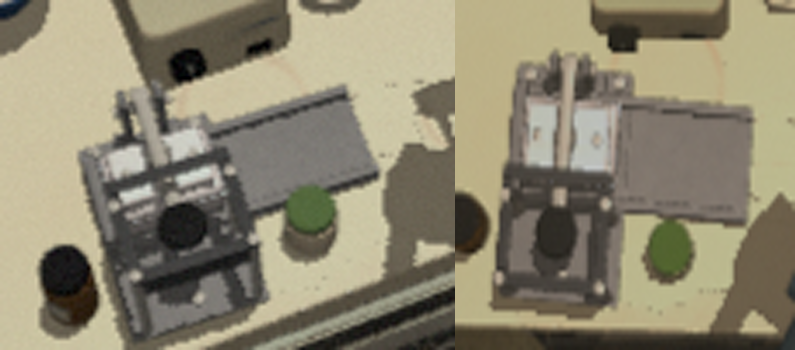

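>>> drive_tool --targets '[1, 4.2, -0.5, 0, 0, 1, 4.2, -0.5, 0, 0, 1, 4.2, -0.5, 0, 0, 1, 4.2, -0.5, 0, 0, 1, 4.2, -0.5, 0, 0, 1, 4.2, -0.5, 0, 0, 1, 4, -0.5, 0, 0, 1, 0, 0, 0, 0]'

```text
time: 9.9
tcp_pos: [0.3881, 0.196, 0.2295]
tool_rot: [-2.266, -2.175, -0.0]
ft_force: [0.3, -0.2, 0.8]
grip_width: 0.0005
finger_force: 0.0
```

>>> drive_tool --targets '[1, 0, 0, 0, 0]'

```text
time: 10.0
tcp_pos: [0.3889, 0.1928, 0.2293]
tool_rot: [2.271, 2.17, -0.001]
ft_force: [1.4, -0.1, -1.4]
grip_width: 0.0006
finger_force: 0.0
```

>>> drive_tool --targets '[1, 0.2, -0.3, 3, 0, 1, 0, 0, 2, 0, 1, 0, 0, 2, 0, 1, 0, 0, 0, 0, 1, 0, 0, 0, 0]'

```text
time: 10.5
tcp_pos: [0.3868, 0.1932, 0.1598]
tool_rot: [2.277, 2.165, -0.0]
ft_force: [0.1, 0.7, -0.5]
grip_width: 0.0004
finger_force: 0.0
```

>>> drive_tool --targets '[1, 0.2, 0, 1, 0, 1, 0, 0, 1, 0, 1, 0, 0, 1, 0, 1, 0, 0, 1, 0, 1, 0, 0, 1, 0, 1, 0, 0, 0.5, 0, 1, 0, 0, 0, 0]'

```text
time: 11.2
tcp_pos: [0.3859, 0.1959, 0.1034]
tool_rot: [-2.274, -2.166, 0.003]
ft_force: [-0.7, -0.5, -0.1]
grip_width: 0.0007
finger_force: 0.0
```

>>> drive_tool --targets '[1, 0, 0, 0.4, 0, 1, 0, 0, 0.4, 0, 1, 0, 0, 0.4, 0, 1, 0, 0, 0, 0]'

```text
time: 11.6
tcp_pos: [0.3864, 0.196, 0.0921]
tool_rot: [-2.275, -2.166, 0.0]
ft_force: [-1.9, 1.2, 1.6]
grip_width: 0.0005
finger_force: 0.9
```

>>> drive_tool --targets '[1, 0, 0, 0.3, 0, 1, 0, 0, 0.3, 0, 1, 0, 0, 0.2, 0, 1, 0, 0, 0, 0]'

```text
time: 12.0
tcp_pos: [0.3862, 0.1961, 0.0841]
tool_rot: [-2.275, -2.166, 0.001]
ft_force: [-2.3, 1.0, 2.9]
grip_width: 0.0003
finger_force: 1.4
```

>>> drive_tool --targets '[1, 0, 0, 0.2, 0, 1, 0, 0, 0.2, 0, 1, 0, 0, 0, 0]'

```text
time: 12.3
tcp_pos: [0.3862, 0.196, 0.0805]
tool_rot: [-2.275, -2.166, 0.001]
ft_force: [-4.8, 1.2, 5.0]
grip_width: 0.0007
finger_force: 2.8
```

>>> drive_tool --targets '[1, 0, 0, 0.2, 0, 1, 0, 0, 0.1, 0, 1, 0, 0, 0, 0]'

```text
time: 12.6
tcp_pos: [0.3862, 0.196, 0.0775]
tool_rot: [-2.275, -2.166, 0.002]
ft_force: [-4.5, 0.3, 6.9]
grip_width: 0.0004
finger_force: 3.2
```

>>> drive_tool --targets '[1, 0, 0, 0.1, 0, 1, 0, 0, 0.1, 0, 1, 0, 0, 0, 0]'

```text
time: 12.9
tcp_pos: [0.3862, 0.1961, 0.0756]
tool_rot: [-2.274, -2.166, 0.002]
ft_force: [-5.1, -0.1, 6.2]
grip_width: 0.0006
finger_force: 3.4
```

>>> drive_tool --targets '[1, 0, 0, 0.1, 0, 1, 0, 0, 0.1, 0, 1, 0, 0, 0, 0]'

```text
time: 13.2
tcp_pos: [0.3862, 0.196, 0.0736]
tool_rot: [-2.275, -2.166, 0.002]
ft_force: [-4.7, -0.3, 6.3]
grip_width: 0.0002
finger_force: 3.7
```

>>> drive_tool --targets '[1, 0, 0, 0.1, 0, 1, 0, 0, 0, 0]'

```text
time: 13.4
tcp_pos: [0.3862, 0.1961, 0.073]
tool_rot: [-2.274, -2.166, 0.002]
ft_force: [-6.9, 0.8, 10.7]
grip_width: 0.0006
finger_force: 5.6
```

>>> drive_tool --targets '[1, 0, 0, 0.1, 0, 1, 0, 0, 0.1, 0, 1, 0, 0, 0, 0]'

```text
time: 13.7
tcp_pos: [0.3863, 0.1961, 0.072]
tool_rot: [-2.274, -2.166, 0.003]
ft_force: [-9.6, -1.5, 19.3]
grip_width: 0.0006
finger_force: 10.3
```

>>> drive_tool --targets '[1, 0, 0, -0.5, 0, 1, 0, 0, -1, 0, 1, 0, 0, -1, 0, 1, 0, 0, -1, 0, 1, 0, 0, -2, 0, 1, 0, 0, -3, 0, 1, 0, 0, -4, 0, 1, 0, 0, -4, 0]'

```text
time: 14.5
tcp_pos: [0.3861, 0.1957, 0.237]
tool_rot: [2.275, 2.166, -0.001]
ft_force: [-0.3, -0.4, 0.1]
grip_width: 0.0006
finger_force: 0.0
```

>>> drive_tool --targets '[1, -4, 0, 0, 0, 1, -4, 0, 0, 0, 1, -4, 0, 0, 0, 1, -4, 0, 0, 0, 1, -4, 0, 0, 0, 1, -4, 0, 0, 0, 1, -4, 0, 0, 0, 1, 0, 0, 0, 0]'

```text
time: 15.3
tcp_pos: [0.3724, -0.0873, 0.236]
tool_rot: [2.282, 2.157, -0.001]
ft_force: [-0.5, -0.0, 0.1]
grip_width: 0.0005
finger_force: 0.0
```

```bash
python3 - <<'E'
from h import *
o=ctrl.get_obs();print(o["tcp_pos"],o["ft_force"])
a=save("scene","s4.png")[215:315,235:365,::-1];b=save("top","t4.png")[205:285,225:325,::-1]
cv2.imwrite("pics/g.png",np.hstack([cv2.resize(a,(455,350),interpolation=2),cv2.resize(b,(340,350),interpolation=2)]))
for c in("top","scene"):
  for n,z in(("lid_cap",.048),("pad_top",.086),("jar_small",.022)):
   for d in cams.cut_out(c,n)[:1]:
    ys,xs=np.nonzero(d["pixels"]);print(c,n,d["confidence"],at_z(c,xs.mean(),ys.mean(),z))
E
```

```text
[ 0.37242818 -0.08726115  0.23603017] [-0.45258694 -0.03634879  0.1029227 ]
top lid_cap 0.81 [0.45546988 0.19090385 0.048     ]
top jar_small 0.5 [0.38216389 0.10058474 0.022     ]
scene lid_cap 0.57 [0.45285628 0.19295274 0.048     ]
scene pad_top 0.6 [0.38519568 0.19617661 0.086     ]
scene jar_small 0.8 [0.3820166  0.10199509 0.022     ]
```

View pics/g.png

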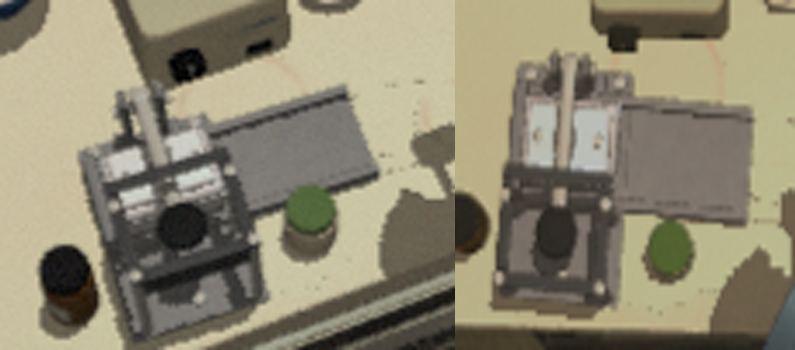

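Flask is at the stop, the lid is visibly lower, the lever is back up (pad as before), and the jars have not moved.

```bash
python3 -c "
from cell import ctrl
print(ctrl.close_job())"
```

```text
the job is handed in; nothing more can be done
None
```

I pushed the flask against the end stop, pressed its lid home through the guard window until the force rose to 19 N at a hard stop, and came out so the lever sprang back up; the job is handed in at about 15 s, and I saw no contact with the guard, lid or bystanders.

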